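# Fit the balance's battery and hold it up on the levelling wedge

## Robot

A 6-joint arm with a two-finger parallel gripper is mounted at the origin on a cart in front of the work surface, level with it; the furniture and walls round the work are solid. World frame = base frame: x ahead of the robot, y to its left, z up, the work surface at z = 0. Lengths are in mm, angles in rad, forces in N, time in s.
With the tool pointing down it reaches from about 350 to 975 mm from the base axis. Payload 7.1 kg.
Tool frame: the origin (TCP) lies at the very end of the fingers, on their centre line; the grasp point (between the pads) lies 19 mm behind it (ctrl.grip_point_offset is the distance from the TCP to the grasp point, in mm); z points along the fingers, y is the direction in which the jaws open and shut (so a half turn about z gives the same grasp; the last joint's range is limited). The gripper opens to 88 mm and grips with 3 to 60 N. Pads are 20 mm wide; open, the fingers measure 115 mm over their backs; the gripper's body (75 mm by 178 mm) begins 61 mm behind the grasp point.
Start: joints at [-1.298, 0.423, 1.63, -0, 1.089, -0.019], TCP at [179.816, -598.557, 222.675] pointing down, gripper open.
Joint ranges: [-3, 3], [-0.9, 2.11], [0.09, 2.58], [-1.31, 4.45], [0.11, 2.69], [-2.54, 2.54]. Speed limits (rad/s): [2.39, 2.39, 3.01, 3.14, 3.14, 3.14].

## Interface

Orientations are given as a rotation vector (axis times angle).
In Python, from workcell import ctrl gives the robot as it stands.
- The arm moves only by the tool move_arm, never from a script. Its argument "increments" is one flat list of numbers, 5 for each row, row after row: the closure in counts, from 0 (fully open) to 255 (shut), then the shift along the tool's x, y, z in mm, then the turn about the tool's z in degrees. In form: [grip, dx, dy, dz, yaw, grip, dx, dy, dz, yaw, ...]. A call has 1 to 12 rows; each row is the pose to reach, as a shift and turn from the pose measured when the call began, along the tool's axes at that moment; what a row does not reach only later rows make up. A row lasts 1/8 s, in which the tool goes at most 62.5 mm and 10.7 degrees, less where a joint would pass 70% of its speed; a pose out of reach is approached as far as the arm can. A call with a gripper value outside its range is refused whole. The fingers move at their own pace and stop on an object; the grip force is fixed at half the most. Time passes only in rows, so rows that repeat a pose let the fingers close. It gives the time, the measured TCP pose, the force and the opening at its end, in the units of the state.
- ctrl.get_obs(): the state, without advancing time (a new reading comes with each control period).
- ctrl.get_image(name): name is "scene" or "top" or "wrist"; returns a dict with "frame" (384x512x3 uint8, red, green, blue), "vertical_fov" (degrees; the focal length in pixels is half the picture's height over the tangent of half this angle, whatever the lens; pixels are square), "cx", "cy" (the principal point, pixels), "distortion" ([k1, k2, p1, p2, k3] as OpenCV has them; the pictures are not rectified), "pose" (4x4, takes a point from camera to world coordinates); the wrist camera has in their place "mount" (4x4, takes a point from camera to tool coordinates, whose origin is the TCP and whose axes are the flange's). Camera axes: x right, y down, z forward; pixel columns grow to the right and rows downward; lengths in mm; the calibration is good to about 2 mm. A picture is of the moment at which its call begins: read the wrist's pose just before it. There is no depth.
- ctrl.close_job(): hands the job in, once; it reports no verdict.
The state is a dict: "t": time; "qpos": joint angles; "qvel": joint speeds; "joint_torque": joint torques, N m; "ee_pos": TCP position; "orientation": TCP orientation; "ft_force": force on the tool from outside, world axes, zero at the start; "moment": the same for the moment, N m; "width": finger opening in mm.
Only numpy, scipy, OpenCV 4.12 (cv2) and the standard library are available. Lean on these libraries where they do the work, as an engineer would, in place of code of your own. Each camera call takes 0.05 s, during which the arm holds its last target.

## Task

Get the dispensing balance ready for levelling: take the battery block from its charger and plug it fully home in the socket well in the top of the balance. Then slide the wooden wedge, thin end first and flat on the stone slab, under the middle of the balance's front edge until the front feet just lift off the slab (about 3 mm), and finish still holding the wedge there, so that a colleague can wind the front feet out; do not touch the balance itself at the end, and leave the bottle and the brass weights beside it alone.

Things in the scene. Friction and masses are not known exactly. Their poses are not given: they have to be found in the camera images.
- battery_mid (a point): Middle of the black battery block, 120 g, 64 mm tall, upright in its charger at the start. Lower part (plug) 34 mm (x) by 22 mm (y), 34 mm tall, foot bevelled; upper part (cap, to grasp) 40 mm (x) by 28 mm (y), 30 mm tall. The point is 32 mm above the foot, 2 mm below the cap's underside, 32 mm below the top; z up, x along the long side. Fits the well either way round.
- charger: Grey charger fixed to the stand beside the slab (the wedge lies on the other side): 76 mm (x) by 66 mm (y), 45 mm tall, a sloping nose 22 mm further to -x; origin under the middle of the 76 mm block, z up. Its bay, 4 mm to +x of the origin, is 36 mm deep with 2 mm play each side; the battery hangs in it by its cap: draw it straight up at least 40 mm.
- well (a point): Middle of the mouth of the rectangular well in the balance's flat top, 62 mm above the slab. Well 36.5 mm (x) by 24.5 mm (y), bevelled, 36 mm deep; x from the balance's front to its back, y to its left, z up. Battery home: cap resting on the top, its middle 2 mm below this point. The pan, 11 mm proud of the top, starts 31 mm from the cap on the -y side; ahead and behind is clear.
- front_edge (a point): Middle of the lower front edge of the balance, 10 mm above the slab at rest; axes as for the well: push the wedge along x. The balance is a white weighing machine 225 mm deep, 206 mm wide, 62 mm tall, with a round steel pan and a sloping front panel with display and keys. Its front feet stand 30 mm behind this edge, 80 mm to either side; its back feet 205 mm behind it.
- slab: Fixed marble slab under the balance, 400 mm (x) by 280 mm (y), 20 mm thick, on a low steel stand whose top is 85 mm above the table; origin under its middle, axes as for the well. The balance's lower front edge is 40 mm to -x of the origin, so 160 mm of slab lie clear in front of it. The balance's back feet sit in two rubber cups on the slab: it cannot slide, only tip about them.
- balance (a joint): Angle (rad) by which the balance is tipped up at the front about its back feet: 0 with the front feet on the slab, growing as the front rises. Feet lift = 175 mm x angle, front edge lift = 205 mm x angle; 0.017 is 3 mm under the feet. The balance (0.8 to 1.2 kg) falls back by its weight, about 6 N at the front edge; pushing the wedge in takes some 6 to 15 N, more if it is pressed down on the slab.
- wedge_heel (a point): Middle of the heel of the hardwood wedge, 130 mm long, 30 mm wide, 90 g, lying on its flat base. The heel, its last 40 mm, is a block 32 mm tall, to grasp across the 30 mm. Ahead of it a ramp falls from 22 to 4 mm thick over 90 mm (1 in 5). The point is 16 mm above the base, 110 mm from the thin end; x points to the thin end. The ramp meets the edge with 30 mm in, then lifts it 1 mm per 5 mm.
- dropper_bottle: Small brown bottle with a dropper cap, 34 mm across, 102 mm tall, to be left alone; origin under its middle.
- big_weight: Brass weight with a knob, 34 mm across, 44 mm tall, to be left alone; origin under its middle.
- small_weight: Brass weight with a knob, 28 mm across, 38 mm tall, to be left alone; origin under its middle.
Things that resemble listed ones, but are neither listed nor needed, are in the scene too. Of the things shaped like the part that bears battery_mid, the black one is meant.

How it is judged:
By the outcome, as a careful person would: the job done as asked, in the order asked, and still so for the second after the job is handed in, while the arm keeps its last pose, push and grip.
It also fails if it takes over 67 s, if anything falls off the work surface, if the arm or the gripper's body presses on something with over 40 N, if the wrist force passes 120 N, or if a joint passes its speed limit or range.

## Working session

There is one attempt and no reset: what is moved stays moved. The work goes in short steps, Python scripts to look and compute and a tool call to move; the robot and the scene stay as the last step left them, time stands still between calls to the robot, and variables do not carry over. Pictures are saved under pics/ and viewed, and the job is handed in when it is done.

Besides the shell and the picture viewer there is one more tool, called in YAML: its name, and indented under it one key for each argument. move_arm: Moves the arm, as the interface text tells. Its arguments: {"type":"object","properties":{"increments":{"type":"array","items":{"type":"number"}}},"required":["increments"]}

```bash
mkdir -p pics; ls
cat > h.py <<'E'
import numpy as np, cv2
from scipy.spatial.transform import Rotation as R
from workcell import ctrl
def get(name):
    o=ctrl.get_obs(); im=ctrl.get_image(name)
    f=im['frame']; H=f.shape[0]; fl=H/2/np.tan(np.radians(im['vertical_fov'])/2)
    K=np.array([[fl,0,im['cx']],[0,fl,im['cy']],[0,0,1]])
    if 'pose' in im: P=np.array(im['pose'])
    else:
        T=np.eye(4);T[:3,:3]=R.from_rotvec(o['orientation']).as_matrix();T[:3,3]=o['ee_pos'];P=T@np.array(im['mount'])
    return dict(f=f,K=K,d=np.array(im['distortion'],float),P=P)
def ray(c,px):
    u=cv2.undistortPoints(np.array(px,float).reshape(-1,1,2),c['K'],c['d']).reshape(-1,2)
    v=np.c_[u,np.ones(len(u))]@c['P'][:3,:3].T
    return c['P'][:3,3],v/np.linalg.norm(v,axis=1)[:,None]
def plane(c,px,z):
    o,v=ray(c,px); return o+v*((z-o[2])/v[:,2])[:,None]
def tri(cs,pxs):
    A=np.zeros((3,3));b=np.zeros(3);L=[]
    for c,p in zip(cs,pxs):
        o,v=ray(c,[p]);M=np.eye(3)-np.outer(v[0],v[0]);A+=M;b+=M@o;L.append((M,o))
    x=np.linalg.solve(A,b); return x,[round(float(np.linalg.norm(M@(x-o))),2) for M,o in L]
def proj(c,X):
    W=np.linalg.inv(c['P']); r,_=cv2.Rodrigues(W[:3,:3]); return cv2.projectPoints(np.array(X,float).reshape(-1,1,3),r,W[:3,3],c['K'],c['d'])[0].reshape(-1,2)
import pickle
def save(c,n): pickle.dump(c,open(n+'.pkl','wb')); cv2.imwrite('pics/'+n+'.png',c['f'][:,:,::-1])
def load(n): return pickle.load(open(n+'.pkl','rb'))
def crop(c,n,x0,y0,x1,y1,s): cv2.imwrite('pics/'+n+'.png',cv2.resize(c['f'][y0:y1,x0:x1,::-1],None,fx=s,fy=s,interpolation=cv2.INTER_CUBIC))
E
python3 - <<'E'
from h import *
for n in ['scene','top','wrist']:
    c=get(n); save(c,n+'0'); print(n,c['P'].round(2).tolist(),c['K'][0,0],c['d'])
o=ctrl.get_obs();print(o)
E
```

```text
pics
scene [[0.78, -0.25, 0.58, -96.6], [-0.63, -0.29, 0.72, -976.58], [-0.01, -0.92, -0.39, 588.93], [0.0, 0.0, 0.0, 1.0]] 349.0564967869552 [-0.02921729  0.          0.          0.          0.        ]
top [[0.01, -0.99, 0.16, 413.36], [-1.0, -0.01, 0.01, -106.59], [-0.01, -0.16, -0.99, 1362.23], [0.0, 0.0, 0.0, 1.0]] 422.59646356137574 [-0.02008675  0.          0.          0.          0.        ]
wrist [[0.29, -0.91, -0.29, 257.5], [-0.96, -0.28, -0.09, -574.91], [-0.0, 0.3, -0.95, 383.76], [0.0, 0.0, 0.0, 1.0]] 275.1433265659424 [0.0088283 0.        0.        0.        0.       ]
{'t': 0.15, 'qpos': array([-1.29801032e+00,  4.23686638e-01,  1.63044759e+00, -2.21980048e-06,
        1.08863289e+00, -1.89955017e-02]), 'qvel': array([-0.00055402, -0.00090942, -0.00190271,  0.00169598, -0.00060448,
       -0.00147068]), 'joint_torque': array([-5.38366237e-05, -5.44984138e+01, -2.73919004e+01,  6.43482129e-02,
        2.04172562e-02, -7.32671651e-05]), 'ee_pos': array([ 179.70318818, -598.18057252,  222.09322972]), 'orientation': array([-3.10706626e+00, -4.56537465e-01,  2.36451585e-04]), 'ft_force': array([-0.14393787, -0.30003323,  0.18808831]), 'moment': array([-0.0071916 , -0.04841739,  0.04325063]), 'width': 87.88910088346672}
```

View pics/scene0.png

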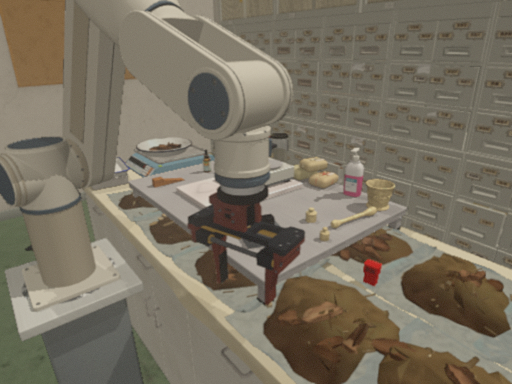

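View pics/top0.png

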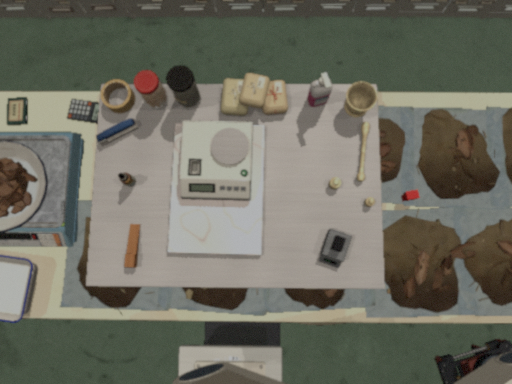

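View pics/wrist0.png

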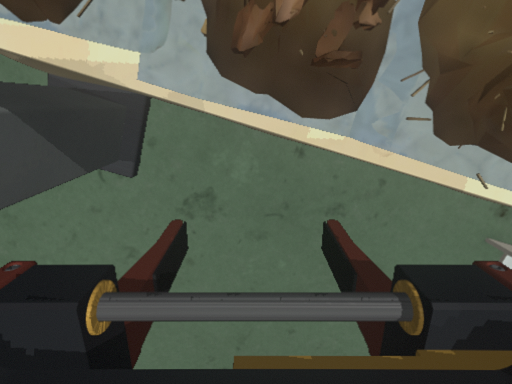

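Run:
```python
from h import *
c=load('top0')
crop(c,'t_bat',300,170,430,280,6)
crop(c,'t_bal',100,100,280,270,4)
for n,p,z in [('bat',(339,243),160),('wedge',(132,246),90),('weights',(335,183),100),('stand',(100,287),85),('stand',(382,287),85),('slabL',(169,253),105),('slabR',(262,254),105)]: print(n,plane(c,[p],z).round(1))
```

```text
bat [[ 465.  -317.3  160. ]]
wedge [[454.1 291.1  90. ]]
weights [[ 648.4 -319.6  100. ]]
stand [[332.1 382.   85. ]]
stand [[ 340.  -454.5   85. ]]
slabL [[434.1 175.1 105. ]]
slabR [[433.6 -99.8 105. ]]
```

View pics/t_bat.png

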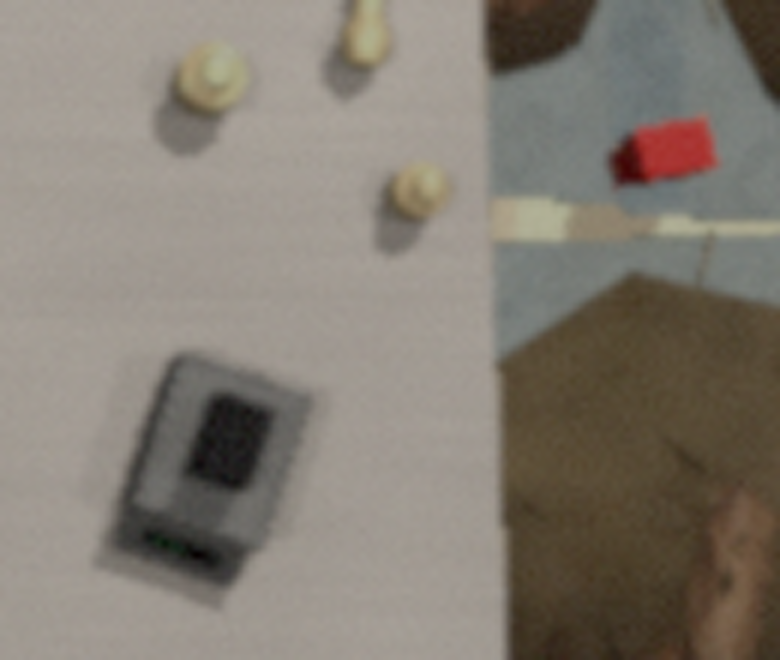

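View pics/t_bal.png

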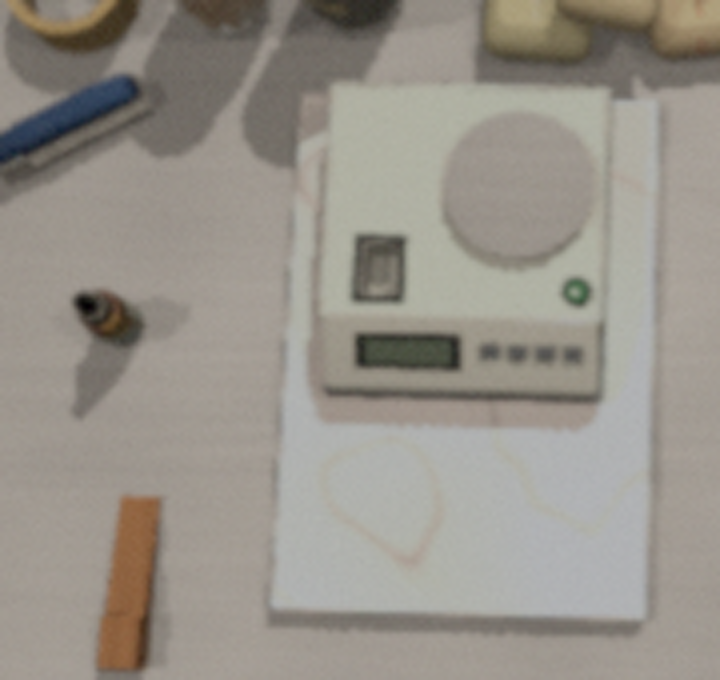

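move_arm:
  increments: [0,45,-24,-30,-7,0,100,-53,-30,-15,0,155,-82,-30,-23,0,210,-111,-30,-31,0,265,-140,-30,-40,0,315,-167,-30,-47,0,345,-183,-30,-53,0,354,-187,-30,-53,0,354,-187,-30,-53]

```text
t: 1.27
ee_pos: [464.9, -317.3, 252.1]
orientation: [-2.577, -1.794, 0.0]
ft_force: [0.1, -0.3, -0.2]
width: 88.2
```

Run:
```python
from h import *
c=get('wrist'); save(c,'w1'); o=ctrl.get_obs(); print(o['t'],o['ee_pos'],o['orientation'],o['ft_force'])
```

```text
1.325 [ 464.42329662 -317.73802952  252.12178897] [-2.57793517e+00 -1.79306140e+00  1.79252415e-04] [ 0.46374221 -1.07836315  0.63531842]
```

View pics/w1.png

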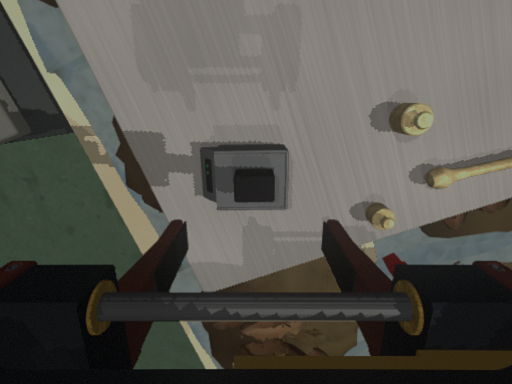

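Run:
```python
from h import *
c=load('w1'); crop(c,'w1c',190,135,310,225,6)
```

```text
(no output)
```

View pics/w1c.png

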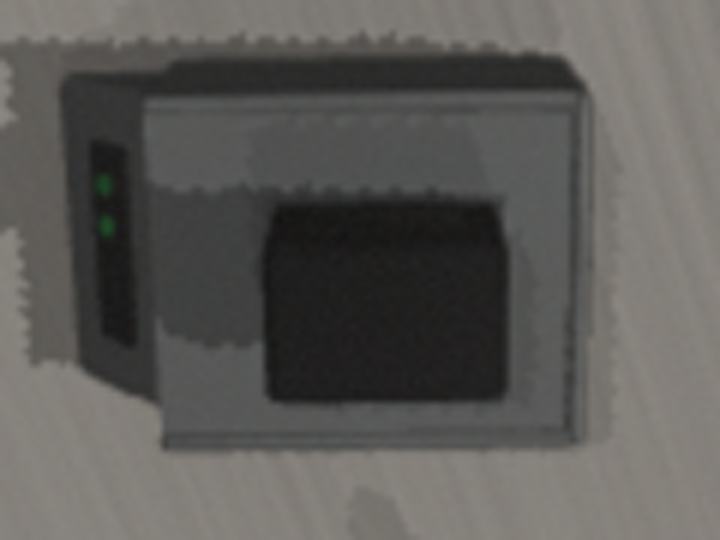

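Run:
```python
from h import *
c=load('w1')
f=lambda L:(np.array(L,float)+.5)/6-.5+[190,135]
cap=f([(265,248),(505,245),(507,401),(270,402)]); ch=f([(147,100),(585,92),(585,440),(162,448)])
for n,p,z in(('cap',cap,160),('ch',ch,130)):
    X=plane(c,p,z); print(n,X.round(1).tolist(),X.mean(0).round(1)); 
    for i in range(4):
        d=X[(i+1)%4]-X[i]; print(np.linalg.norm(d).round(1),np.degrees(np.arctan2(d[1],d[0])).round(1))
```

```text
cap [[450.7, -296.1, 160.0], [486.6, -308.9, 160.0], [478.3, -333.9, 160.0], [441.9, -320.6, 160.0]] [ 464.4 -314.9  160. ]
38.1 -19.5
26.3 -108.4
38.8 160.0
26.0 70.2
ch [[436.3, -271.1, 130.0], [507.7, -296.0, 130.0], [487.6, -357.1, 130.0], [413.9, -331.6, 130.0]] [ 461.4 -313.9  130. ]
75.7 -19.2
64.4 -108.3
78.0 160.9
64.5 69.7
```

move_arm:
  increments: [0,-35,0,10,0,0,-70,0,20,0,0,-70,0,20,0,0,-70,0,20,0]

```text
t: 1.82
ee_pos: [439.3, -383.7, 232.0]
orientation: [-2.58, -1.79, 0.0]
ft_force: [0.3, -0.3, 0.1]
width: 87.9
```

Run:
```python
from h import *
c=get('wrist'); save(c,'w2'); o=ctrl.get_obs(); print(o['t'],o['ee_pos'],o['orientation'],o['ft_force'],o['qvel'])
print(proj(c,[(464.4,-314.9,160)]))
crop(c,'w2c',190,70,310,170,6)
```

```text
1.875 [ 439.69231298 -383.36787477  232.27605069] [-2.57909204e+00 -1.79133339e+00 -7.20292283e-05] [ 0.22108865  1.27678748 -0.15771964] [ 0.01635173 -0.0032958  -0.00271275 -0.00089167 -0.0025709  -0.00425265]
[[254.96213303 113.1883573 ]]
```

View pics/w2c.png

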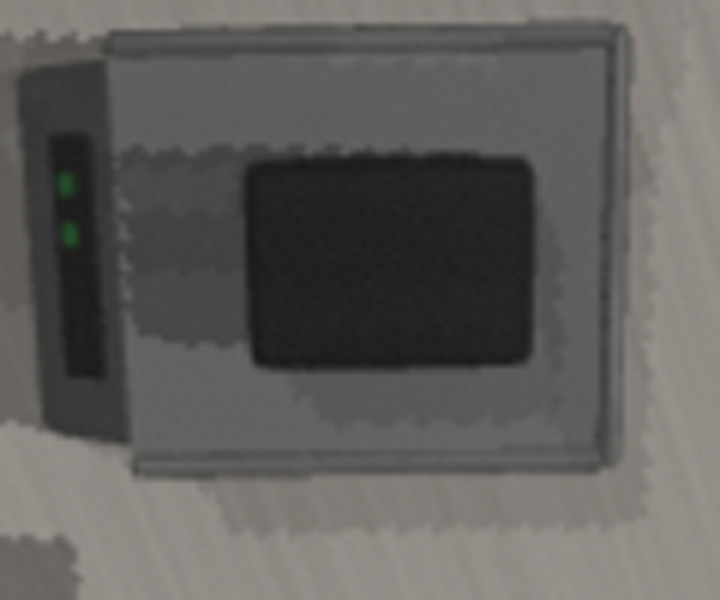

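Run:
```python
from h import *
a=load('w1');b=load('w2')
f=lambda L,o:(np.array(L,float)+.5)/6-.5+o
A=f([(265,248),(505,245),(507,401),(270,402)],[190,135]);B=f([(246,160),(532,157),(532,364),(252,368)],[190,70])
for p,q in zip(A,B): print(tri([a,b],[p,q]))
print(tri([a,b],[A.mean(0),B.mean(0)]))
X=plane(b,B,160);print(X.mean(0))
for i in range(4):
        d=X[(i+1)%4]-X[i]; print(np.linalg.norm(d).round(1),np.degrees(np.arctan2(d[1],d[0])).round(1))
A=f([(147,100),(585,92),(585,440),(162,448)],[190,135]);B=f([(108,36),(625,28),(620,464),(135,474)],[190,70])
print(tri([a,b],[A.mean(0),B.mean(0)]))
X=plane(b,B,130);print(X.mean(0))
o=ctrl.get_obs();M=R.from_rotvec(o['orientation']).as_matrix();print(np.degrees(np.arctan2(M[1,1],M[0,1])), M.T@(np.array([464.4,-314.9,154])-o['ee_pos']))
```

```text
(array([ 450.7857545 , -295.81828753,  161.32189703]), [0.1, 0.1])
(array([ 486.6210468 , -308.77682329,  160.44477504]), [0.02, 0.02])
(array([ 478.03470163, -334.94902779,  157.01733579]), [0.09, 0.09])
(array([ 440.8974716 , -321.75148963,  156.21562486]), [0.22, 0.22])
(array([ 464.22118168, -314.9578219 ,  159.02040391]), [0.1, 0.1])
[ 464.04990761 -315.13060975  160.        ]
38.4 -19.9
27.3 -109.0
39.0 160.3
27.4 69.8
(array([ 461.64530332, -313.27397237,  128.76892095]), [0.02, 0.02])
[ 461.23801698 -314.44408807  130.        ]
-20.43539919487786 [72.71861624 -0.66268837 78.33915676]
```

move_arm:
  increments: [0,45,-0.5,0,-0.5,0,72.5,-0.7,0,-0.5,0,72.5,-0.7,40,-0.5,0,72.5,-0.7,75,-0.5,0,72.5,-0.7,97,-0.5,0,72.5,-0.7,97,-0.5,160,72.5,-0.7,97,-0.5,255,72.5,-0.7,97,-0.5,255,72.5,-0.7,97,-0.5,255,72.5,-0.7,97,-0.5,255,72.5,-0.7,97,-0.5,255,72.5,-0.7,97,-0.5]

```text
t: 3.38
ee_pos: [464.3, -315.1, 135.5]
orientation: [-2.571, -1.803, -0.0]
ft_force: [-0.5, -0.2, 1.9]
width: 39.7
```

move_arm:
  increments: [255,0,0,-15,0,255,0,0,-35,0,255,0,0,-60,0,255,0,0,-90,0,255,0,0,-110,0,255,0,0,-112,0]

```text
t: 4.12
ee_pos: [465.1, -315.8, 249.6]
orientation: [2.571, 1.802, 0.002]
ft_force: [0.6, -0.2, -1.7]
width: 40.0
```

Run:
```python
from h import *
o=ctrl.get_obs();print(o['t'],o['ee_pos'],o['width'],o['ft_force'])
c=load('top0')
W=plane(c,[(194.2,166.7)],167)[0];print(W)
tgt=np.array([W[0],W[1]-60,250])
M=R.from_rotvec(o['orientation']).as_matrix();print(np.degrees(np.arctan2(M[1,1],M[0,1])), M.T@(tgt-o['ee_pos']))
for n,p,z in [('slab',(181,124),105),('slab',(264,124),105),('slabL',(169,253),105),('slabR',(262,254),105),('balTL',(182.5,121.5),167),('balTR',(252,122),167),('balfL',(181.5,198),115),('balfR',(250,199.5),115)]: print(n,plane(c,[p],z).round(1))
```

```text
4.125 [ 465.13930933 -315.78447054  249.62831264] 39.96185065059035 [ 0.64815293 -0.18872454 -1.71376199]
[681.5921908   98.34057326 167.        ]
-19.936569203128716 [ 4.06708579e+02  8.27322471e+01 -2.04224703e-01]
slab [[831.1 154.7 105. ]]
slab [[ 832.  -103.2  105. ]]
slabL [[434.1 175.1 105. ]]
slabR [[433.6 -99.8 105. ]]
balTL [[818.2 137.7 167. ]]
balTR [[817.4 -67.9 167. ]]
balfL [[597.2 142.2 115. ]]
balfR [[594.  -62.9 115. ]]
```

move_arm:
  increments: [255,50,10,0,-3,255,108,22,0,-6,255,166,34,0,-9,255,224,46,0,-12,255,282,58,0,-15,255,340,70,0,-18,255,385,79,0,-19,255,407,83,0,-19,255,407,83,0,-19,255,407,83,0,-19]

```text
t: 5.38
ee_pos: [681.1, 37.3, 249.3]
orientation: [2.239, 2.201, -0.001]
ft_force: [0.4, 0.5, -0.9]
width: 40.2
```

Run:
```python
from h import *
c=get('wrist'); save(c,'w3'); o=ctrl.get_obs(); print(o['t'],o['ee_pos'],o['orientation'],o['ft_force'],o['width'])
```

```text
5.425 [681.20002712  37.0658953  249.57583209] [ 2.23972594e+00  2.20024933e+00 -4.15015549e-06] [ 0.50028469 -0.78433036 -0.73295293] 40.14608266973527
```

View pics/w3.png

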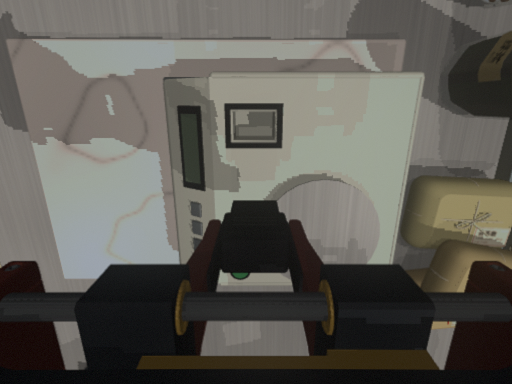

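Run:
```python
from h import *
c=load('w3'); crop(c,'w3c',214,92,294,160,8); crop(c,'w3b',205,190,305,275,7)
```

```text
(no output)
```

View pics/w3c.png

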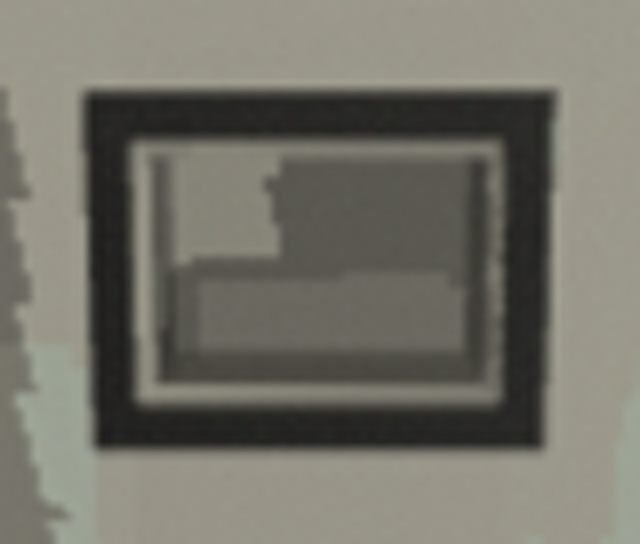

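View pics/w3b.png

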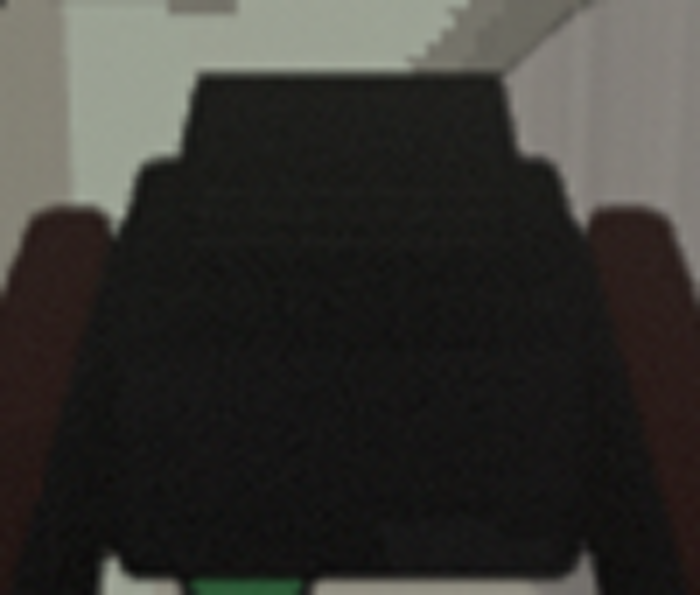

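Run:
```python
from h import *
c=load('w3')
f=lambda L,o,s=8:(np.array(L,float)+.5)/s-.5+np.array(o)
fr=f([(85,91),(555,89),(545,447),(96,448)],[214,92]); mo=f([(130,140),(504,139),(500,405),(137,406)],[214,92])
inn=f([(85+48,91)],[214,92])
for n,p in(('frame',fr),('mouth',mo)):
  for z in(167,):
    X=plane(c,p,z); print(n,X.round(1).tolist(),X.mean(0).round(2)); 
    for i in range(4):
        d=X[(i+1)%4]-X[i]; print(np.linalg.norm(d).round(1),np.degrees(np.arctan2(d[1],d[0])).round(1))
t=load('top0')
print(tri([c,t],[fr.mean(0),(194.2,166.7)]))
o=ctrl.get_obs();M=R.from_rotvec(o['orientation']).as_matrix();print('toolx',np.degrees(np.arctan2(M[1,0],M[0,0])),'tooly',np.degrees(np.arctan2(M[1,1],M[0,1])))
e=np.array(o['ee_pos'])
print('foot edge', [ (M.T@(x-e)).round(2) for x in plane(c,f([(200,73),(502,72)],[205,190],7),e[2]-39.5)])
print('plug at cap', [ (M.T@(x-e)).round(2) for x in plane(c,f([(183,160),(517,160)],[205,190],7),e[2]-7)])
print('fingers', [ (M.T@(x-e)).round(2) for x in plane(c,f([(110,215),(588,215)],[205,190],7),e[2])])
```

```text
frame [[655.9, 119.2, 167.0], [705.6, 118.5, 167.0], [705.0, 80.7, 167.0], [655.2, 81.4, 167.0]] [680.43  99.95 167.  ]
49.7 -0.7
37.9 -90.8
49.8 179.2
37.8 89.0
mouth [[660.4, 114.1, 167.0], [700.2, 113.6, 167.0], [700.0, 85.4, 167.0], [660.0, 86.0, 167.0]] [680.16  99.76 167.  ]
39.8 -0.8
28.2 -90.5
40.0 179.2
28.2 89.0
(array([681.26176631,  99.47413444, 164.73249866]), [1.12, 1.12])
toolx 88.98111966118009 tooly -1.0187734254746865
foot edge [array([ 10.04, -17.7 ,  39.46]), array([10.18, 15.76, 39.51])]
plug at cap [array([ 13.02, -16.81,   6.96]), array([13.04, 14.66,  7.  ])]
fingers [array([ 10.49, -22.94,  -0.05]), array([1.052e+01, 2.062e+01, 1.000e-02])]
```

Run:
```python
from h import *
o=ctrl.get_obs();M=R.from_rotvec(o['orientation']).as_matrix();e=np.array(o['ee_pos'])
print(M.T@(np.array([680.43,99.95,213])-e))
```

```text
[62.91000033 -1.93832412 36.48794071]
```

move_arm:
  increments: [255,35,-0.5,0,-0.2,255,63,-0.9,10,-0.2,255,63,-0.9,25,-0.2,255,63,-0.9,36,-0.2,255,63,-0.9,36,-0.2,255,63,-0.9,36,-0.2]

```text
t: 6.18
ee_pos: [681.7, 99.1, 213.7]
orientation: [2.237, 2.203, 0.0]
ft_force: [0.9, -0.6, -1.1]
width: 39.7
```

Run:
```python
from h import *
c=get('wrist'); save(c,'w4'); o=ctrl.get_obs(); print(o['t'],o['ee_pos'],o['orientation'],o['ft_force'],o['width'])
crop(c,'w4c',200,160,310,250,7)
```

```text
6.225 [681.82638916  99.3136177  213.96864332] [2.23654199e+00 2.20282770e+00 8.05978769e-04] [-0.64415445 -0.53642243 -1.70892021] 39.783559017595664
```

View pics/w4c.png

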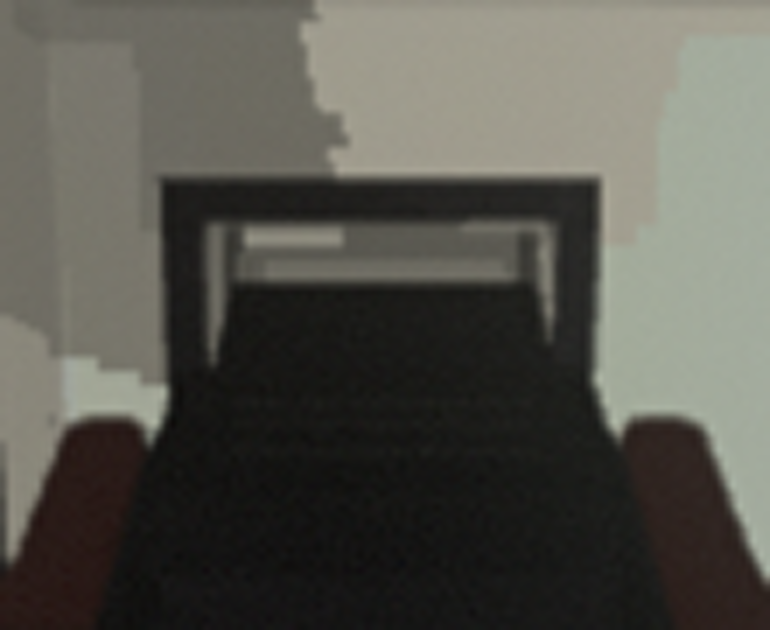

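Run:
```python
from h import *
c=load('w4');o=ctrl.get_obs();M=R.from_rotvec(o['orientation']).as_matrix();e=np.array(o['ee_pos'])
f=lambda L,o=[200,160],s=7:(np.array(L,float)+.5)/s-.5+np.array(o)
def q(n,L,z): print(n,[(M.T@(x-e)).round(2).tolist() for x in plane(c,f(L),z)])
q('frame top',[(162,180),(600,179)],167)
q('frame low',[(170,380),(594,380)],167)
q('mouth top',[(204,221),(557,221)],167)
q('foot',[(235,284),(532,284)],e[2]-39.5); q('foot',[(235,284),(532,284)],e[2]-36)
```

```text
frame top [[19.27, -26.28, 46.89], [19.38, 23.2, 46.99]]
frame low [[-5.12, -26.18, 46.92], [-5.13, 23.33, 47.02]]
mouth top [[14.4, -21.67, 46.91], [14.39, 18.48, 46.99]]
foot [[9.48, -17.7, 39.45], [9.47, 15.21, 39.52]]
foot [[10.74, -17.41, 35.95], [10.73, 14.92, 36.02]]
```

move_arm:
  increments: [255,0.5,-0.2,0,0,255,0.5,-0.2,5,0,255,0.5,-0.2,10,0,255,0.5,-0.2,15,0,255,0.5,-0.2,20,0,255,0.5,-0.2,20,0]

```text
t: 6.98
ee_pos: [681.3, 99.8, 193.2]
orientation: [2.237, 2.203, -0.001]
ft_force: [-0.2, 0.4, -1.5]
width: 39.8
```

move_arm:
  increments: [255,0,0,5,0,255,0,0,10,0,255,0,0,15,0,255,0,0,18,0,255,0,0,20,0,255,0,0,21,0,255,0,0,21,0]

```text
t: 7.85
ee_pos: [681.3, 99.7, 173.5]
orientation: [2.237, 2.203, -0.0]
ft_force: [-2.3, -1.4, 6.6]
width: 39.6
```

move_arm:
  increments: [255,0,0,1,0,255,0,0,1.5,0,255,0,0,1.5,0]

```text
t: 8.22
ee_pos: [681.3, 99.7, 173.5]
orientation: [2.237, 2.203, -0.0]
ft_force: [-4.3, -1.0, 10.2]
width: 40.0
```

Run:
```python
from h import *
c=get('wrist'); save(c,'w5'); o=ctrl.get_obs(); print(o['t'],o['ee_pos'],o['orientation'],o['ft_force'],o['width'])
crop(c,'w5c',200,160,310,250,7)
```

```text
8.275 [681.27570956  99.76253245 173.48763469] [2.23686846e+00 2.20317074e+00 3.07412323e-05] [-5.67070453 -0.56923436  9.75629396] 40.02052660745956
```

View pics/w5c.png

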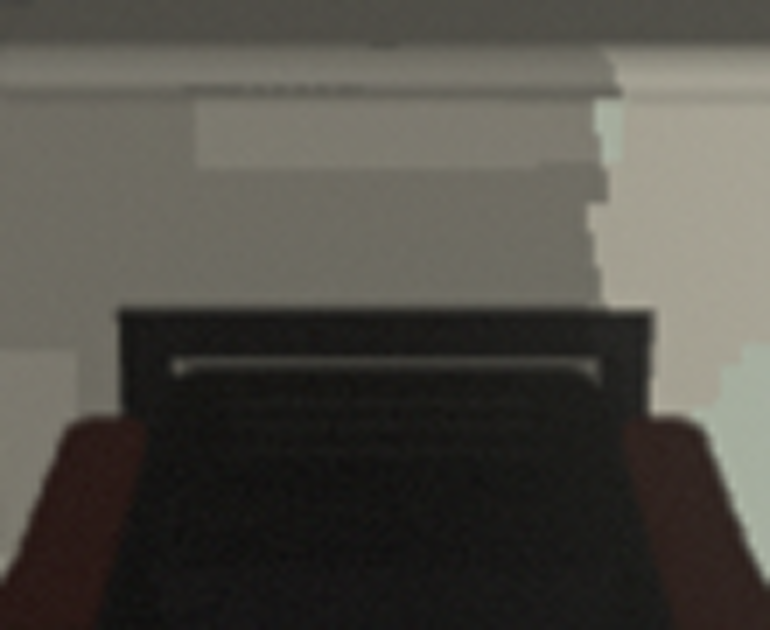

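move_arm:
  increments: [255,0,-0.5,2,0,255,0,-0.8,3,0,255,0,-0.8,3,0,255,0,-0.8,3,0]

```text
t: 8.78
ee_pos: [681.3, 99.8, 173.4]
orientation: [2.236, 2.202, 0.003]
ft_force: [-4.8, -1.4, 15.8]
width: 39.9
```

move_arm:
  increments: [255,0,0,0,0,120,0,0,-0.5,0,60,0,0,-0.5,0,0,0,0,-0.5,0,0,0,0,-30,0,0,-25,0,-60,0,0,-60,0,-75,0,0,-60,0,-75,0,0,-60,0,-75,0]

```text
t: 9.9
ee_pos: [679.8, 40.2, 247.8]
orientation: [2.237, 2.202, 0.002]
ft_force: [-0.2, 0.0, 0.1]
width: 88.0
```

Run:
```python
from h import *
c=get('wrist'); save(c,'w6'); o=ctrl.get_obs(); print(o['t'],o['ee_pos'],o['orientation'],o['ft_force'],o['width'])
crop(c,'w6c',204,80,304,160,7)
```

```text
9.95 [679.61934538  40.55433856 247.54562715] [2.23624648e+00 2.20327328e+00 1.58823749e-03] [-0.33492134 -0.51005992  0.36153061] 87.5790182281723
```

View pics/w6.png

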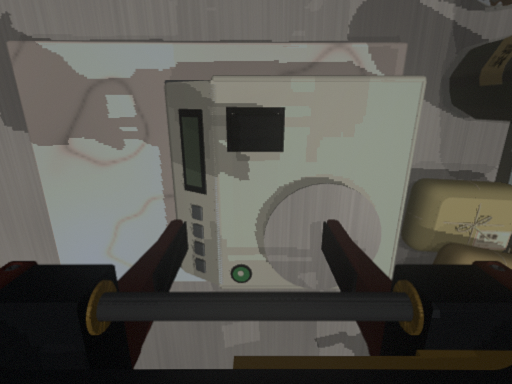

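View pics/w6c.png

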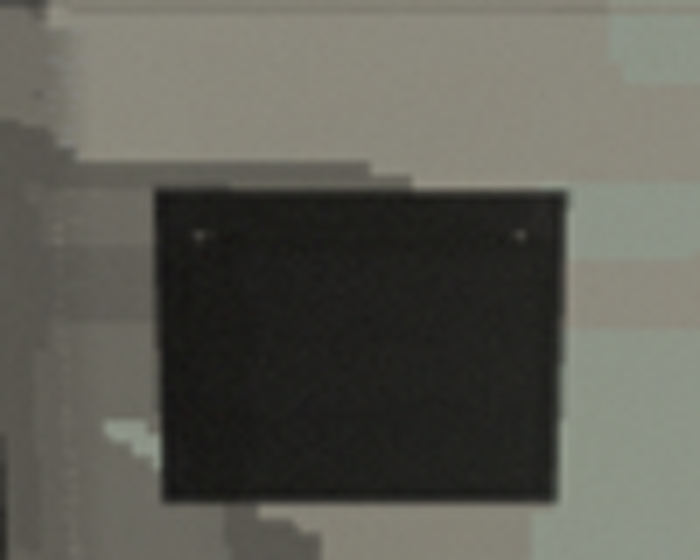

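Run:
```python
from h import *
c=load('w6'); g=c['f'][95:155,215:295].astype(float).mean(2); g=np.clip((g-15)*9,0,255).astype(np.uint8)
cv2.imwrite('pics/w6d.png',cv2.resize(g,None,fx=9,fy=9,interpolation=cv2.INTER_CUBIC))
for z in (197,199,202):
    print(z,(proj(c,[(681.0+sx*20,99.6+sy*14,z) for sx,sy in((-1,1),(1,1),(1,-1),(-1,-1))])-[215,95])*9)
```

```text
197 [[126.48067913 178.4952899 ]
 [609.08397212 170.85746818]
 [603.86885461 507.12198168]
 [140.4456445  514.30067947]]
199 [[124.40274235 179.56585071]
 [611.53148283 171.8567549 ]
 [606.17182979 511.10782012]
 [138.57617342 518.34935089]]
202 [[121.21173906 181.20984364]
 [615.29007285 173.39130784]
 [609.70516075 517.22298664]
 [135.70797642 524.5608525 ]]
```

View pics/w6d.png

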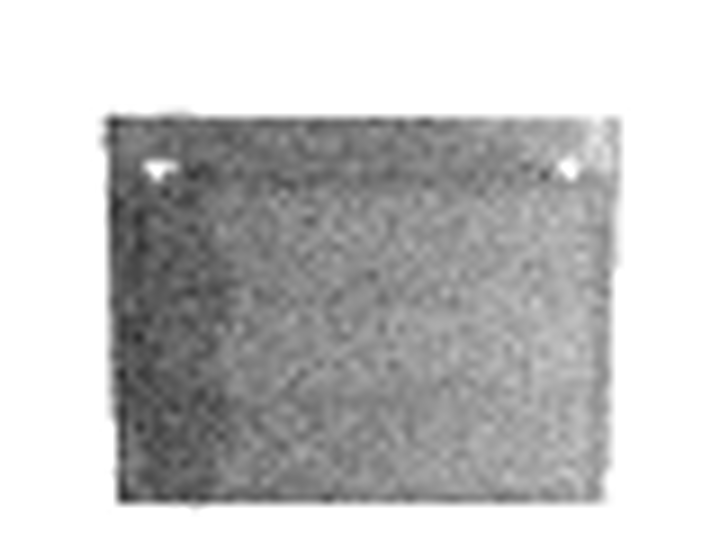

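move_arm:
  increments: [255,20,0,0,0,255,59,0.7,0,0,255,59,0.7,0,0,255,59,0.7,0,0,255,59,0.7,20,0,255,59,0.7,40,0,255,59,0.7,47,0,255,59,0.7,50,0,255,59,0.7,51,0,255,59,0.7,52,0,255,59,0.7,53,0,255,59,0.7,53,0]

```text
t: 11.45
ee_pos: [682.4, 99.3, 197.3]
orientation: [2.235, 2.201, 0.005]
ft_force: [-3.2, -1.4, 14.2]
width: 0.7
```

move_arm:
  increments: [255,0,0,3,0,255,0,0,5,0,255,0,0,5,0]

```text
t: 11.82
ee_pos: [682.6, 99.3, 197.1]
orientation: [2.235, 2.201, 0.008]
ft_force: [-13.0, -1.0, 28.0]
width: 0.4
```

move_arm:
  increments: [0,0,0,-30,0,0,0,0,-65,0,0,38,-49,-65,-10,0,76,-98,-65,-20,0,114,-146,-65,-31,0,150,-190,-65,-41,0,180,-228,-65,-52,0,192,-246,-60,-62,0,192,-246,-30,-73,0,192,-246,-5,-83,0,192,-246,-3,-83,0,192,-246,-3,-83]

```text
t: 13.32
ee_pos: [440.1, 295.2, 199.0]
orientation: [0.222, 3.126, 0.001]
ft_force: [-0.2, 0.2, -0.9]
width: 87.8
```

Run:
```python
from h import *
c=get('wrist'); save(c,'w7'); o=ctrl.get_obs(); print(o['t'],o['ee_pos'],o['orientation'],o['qpos'],o['width'])
s=get('scene'); save(s,'s7')
s=get('top'); save(s,'t7')
```

```text
13.375 [440.30955047 295.37835461 199.3311935 ] [2.20620475e-01 3.12558410e+00 2.11191299e-03] [ 0.5706869   0.31203776  1.86321414 -0.00469462  0.95894308 -0.85649015] 87.65181537140388
```

View pics/w7.png

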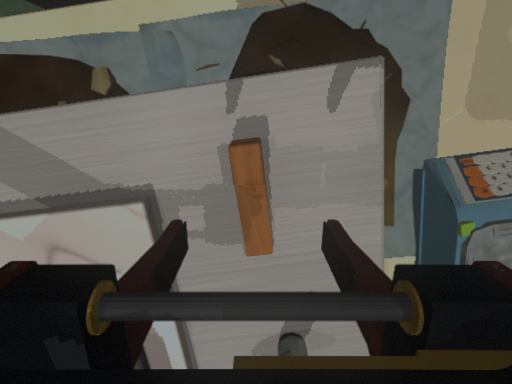

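View pics/s7.png

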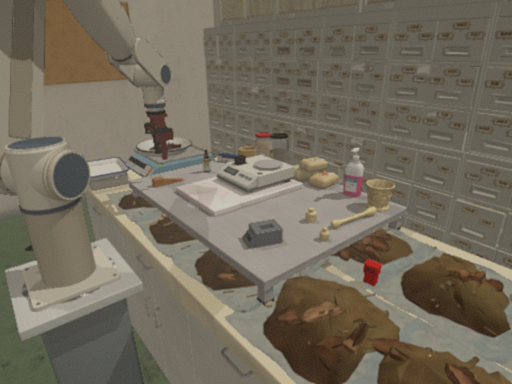

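View pics/t7.png

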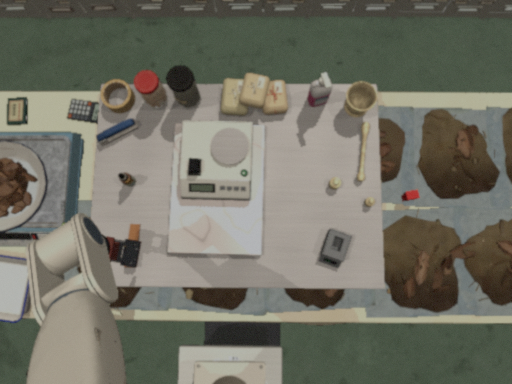

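Run:
```python
from h import *
c=load('w7'); crop(c,'w7c',205,125,300,265,5)
s=load('s7'); crop(s,'s7c',170,130,310,220,5)
```

```text
(no output)
```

View pics/w7c.png

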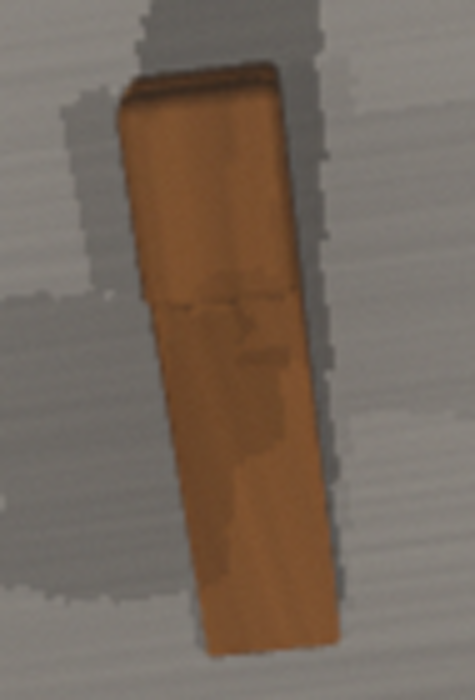

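View pics/s7c.png

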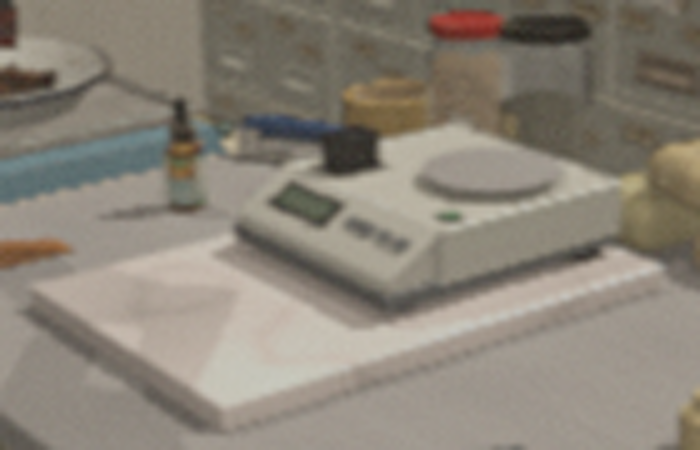

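Run:
```python
from h import *
c=load('w7');o=ctrl.get_obs();M=R.from_rotvec(o['orientation']).as_matrix();e=np.array(o['ee_pos'])
f=lambda L,o=[205,125],s=5:(np.array(L,float)+.5)/s-.5+np.array(o)
H=plane(c,f([(122,105),(279,93),(297,290),(145,302)]),117);T=plane(c,f([(209,655),(340,641)]),89)
print(H.round(1),T.round(1),H.mean(0),T.mean(0))
for i in range(4):
    d=H[(i+1)%4]-H[i];print(np.linalg.norm(d))
for a,b in((H[:2].mean(0),T.mean(0)),(H[0],H[3]),(H[1],H[2])):
    d=b-a;print(np.hypot(*d[:2]),np.degrees(np.arctan2(d[1],d[0])))
print('toolx',np.degrees(np.arctan2(M[1,0],M[0,0])))
print(M.T@(H.mean(0)-e), M.T@(T.mean(0)-e))
s=load('t7')
print(plane(s,[(133,246)],110))
```

```text
[[390.7 279.1 117. ]
 [392.5 306.9 117. ]
 [428.8 305.3 117. ]
 [427.2 277.2 117. ]] [[519.  274.5  89. ]
 [519.7 304.   89. ]] [409.80175835 292.13037522 117.        ] [519.3507134  289.27522636  89.        ]
27.80169369846069
36.36602885700978
28.15518117051774
36.52779310600257
127.80563696239217 -1.6720830118505345
36.52779310600257 -3.028422163085465
36.36602885700977 -2.469090087464896
toolx 171.98860360676525
[30.46217631 -7.68455438 82.16628359] [-78.17561319   4.69261545 111.11039845]
[[453.52983712 281.8578624  110.        ]]
```

move_arm:
  increments: [0,-30,-4,15,-3,0,-45,-5,25,-5.5,0,-45,-5,25,-5.5,0,-45,-5,25,-5.5]

```text
t: 13.98
ee_pos: [484.2, 284.3, 175.4]
orientation: [0.071, 3.132, 0.002]
ft_force: [-0.2, -0.2, 1.2]
width: 87.8
```

Run:
```python
from h import *
c=get('wrist'); save(c,'w8'); o=ctrl.get_obs(); print(o['t'],o['ee_pos'],o['orientation'],o['width'])
crop(c,'w8c',205,70,305,220,4)
```

```text
14.025 [484.10335202 284.44827143 175.48550583] [6.99771331e-02 3.13170418e+00 2.53194978e-03] 87.7660450990289
```

View pics/w8c.png

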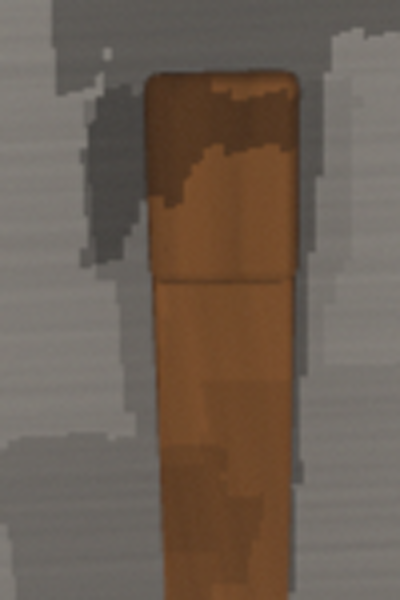

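Run:
```python
from h import *
a=load('w7');c=load('w8');o=ctrl.get_obs();M=R.from_rotvec(o['orientation']).as_matrix();e=np.array(o['ee_pos'])
f=lambda L,o,s:(np.array(L,float)+.5)/s-.5+np.array(o)
A=f([(122,105),(279,93),(297,290),(145,302)],[205,125],5);B=f([(146,73),(299,72),(297,280),(153,281)],[205,70],4)
for p,q in zip(A,B): print(tri([a,c],[p,q]))
m=tri([a,c],[A.mean(0),B.mean(0)])[0];print(m,M.T@(m-e))
H=plane(c,B,117);print(H.mean(0),M.T@(H.mean(0)-e))
for i in range(4):
    d=H[(i+1)%4]-H[i];print(np.linalg.norm(d),np.degrees(np.arctan2(d[1],d[0])))
print('toolx',np.degrees(np.arctan2(M[1,0],M[0,0])))
```

```text
(array([390.51952605, 278.6940118 , 117.06877437]), [0.48, 0.48])
(array([391.72039296, 306.66127831, 121.59012858]), [0.23, 0.23])
(array([430.44971523, 305.736684  , 112.49935691]), [0.52, 0.52])
(array([430.04314307, 276.49215742, 107.80363537]), [0.44, 0.44])
[409.72868598 292.09315588 115.49440273] [75.18283011  4.20659881 59.31959407]
[410.21948553 292.06012546 117.        ] [74.67741358  4.19825946 57.81850016]
28.630758989959144 87.77567102669259
38.63950746500443 -1.5372484347788293
28.519182832942615 -92.18583368029181
38.6601656460551 178.6277688583882
toolx 177.43943411347507
```

move_arm:
  increments: [0,40,3,0,-0.6,0,75,5,0,-0.6,0,75,5,35,-0.6,0,75,5,65,-0.6,0,75,5,80,-0.6,0,75,5,85,-0.6,0,75,5,85,-0.6,255,75,5,85,-0.6,255,75,5,85,-0.6,255,75,5,85,-0.6,255,75,5,85,-0.6,255,75,5,85,-0.6]

```text
t: 15.52
ee_pos: [410.1, 292.9, 89.8]
orientation: [0.054, 3.132, 0.002]
ft_force: [0.2, -0.9, 0.2]
width: 41.5
```

move_arm:
  increments: [255,0,0,0,0,255,0,0,0,0,255,0,0,0,0]

```text
t: 15.9
ee_pos: [410.1, 292.9, 89.8]
orientation: [0.054, 3.132, 0.002]
ft_force: [0.1, -0.4, 0.6]
width: 30.1
```

Run:
```python
from h import *
c=load('w6'); crop(c,'w6e',150,60,250,200,5)
t=load('t7'); crop(t,'t7c',165,110,275,260,5)
```

```text
(no output)
```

View pics/w6e.png

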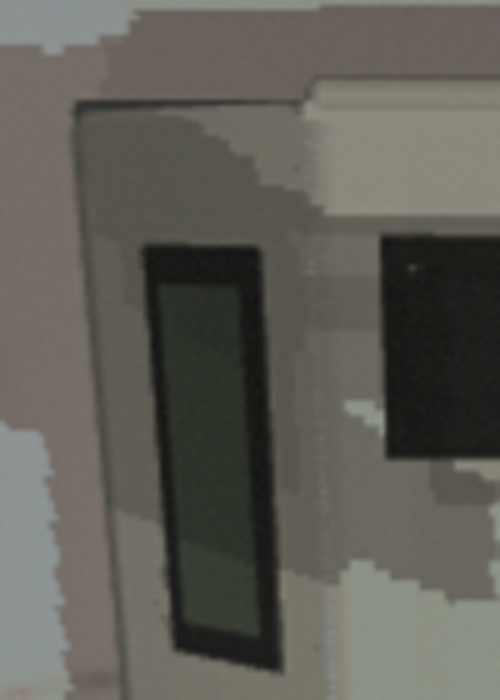

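View pics/t7c.png

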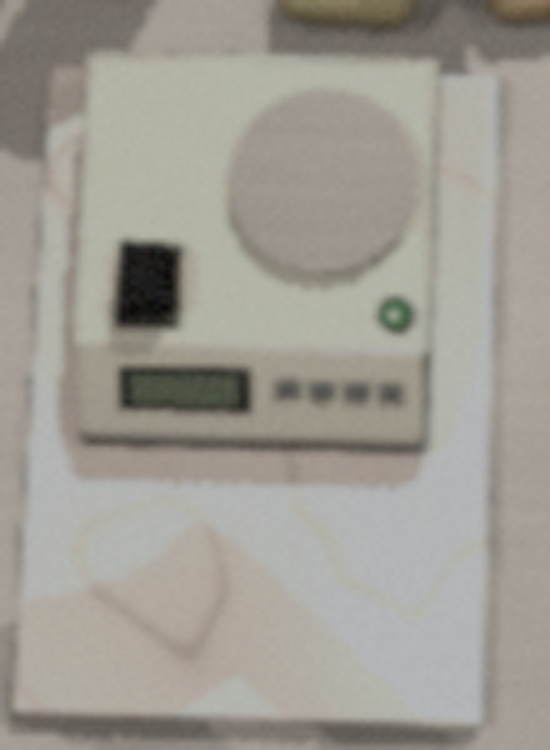

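Run:
```python
from h import *
t=load('t7');c=load('w6')
f=lambda L,o,s=5:(np.array(L,float)+.5)/s-.5+np.array(o)
F=plane(t,f([(80,440),(422,448)],[165,110]),115);print(F,F.mean(0),np.linalg.norm(F[1]-F[0]),np.degrees(np.arctan2(*(F[0]-F[1])[:2]))) 
G=plane(c,f([(75,103),(125,660)],[150,60]),117);print(G,np.degrees(np.arctan2(*(G[0]-G[1])[:2])))
print(tri([t,c],[f((80,440),[165,110]),f((75,103),[150,60])]))
S=plane(t,f([(13,712),(480,722),(50,100),(500,75)],[165,110]),105);print(S)
B=plane(t,f([(86,53),(440,62)],[165,110]),167);print(B,B.mean(0))
```

```text
[[598.42438701 144.94053537 115.        ]
 [594.91683056 -59.94061721 115.        ]] [596.67060878  42.49995908 115.        ] 204.91117498948043 0.980805447750659
[[591.76483248 144.25581912 117.        ]
 [589.71137981  28.41304787 117.        ]] 1.015530352852493
(array([595.97802851, 142.56585522, 130.28867855]), [0.72, 0.72])
[[ 437.00223458  180.598948    105.        ]
 [ 433.53361261  -95.69115347  105.        ]
 [ 812.94969352  173.92002082  105.        ]
 [ 830.08096154 -105.06553338  105.        ]]
[[822.21562592 139.9043276  167.        ]
 [817.36847787 -69.71681735 167.        ]] [819.79205189  35.09375513 167.        ]
```

move_arm:
  increments: [255,0,0,-20,0,255,0,0,-50,0,255,-5,-25,-55,0,255,-17,-80,-55,-1,255,-30,-138,-55,-1,255,-42,-195,-55,-1,255,-52,-235,-55,-1,255,-54,-248,-55,-1,255,-54,-248,-45,-1,255,-54,-248,-32,-1,255,-54,-248,-25,-1,255,-54,-248,-25,-1]

```text
t: 17.4
ee_pos: [454.7, 43.9, 114.0]
orientation: [0.024, 3.134, 0.002]
ft_force: [-0.4, -0.5, -1.1]
width: 29.7
```

Run:
```python
from h import *
c=get('wrist'); save(c,'w9'); o=ctrl.get_obs(); print(o['t'],o['ee_pos'],o['orientation'],o['ft_force'],o['width'])
s=get('scene'); save(s,'s9'); crop(s,'s9c',130,110,310,240,4)
```

```text
17.45 [455.03738123  43.78382335 114.41046467] [2.43260961e-02 3.13357558e+00 2.12857952e-03] [-0.57167195  1.19807253 -0.73240513] 30.125470789879895
```

View pics/w9.png

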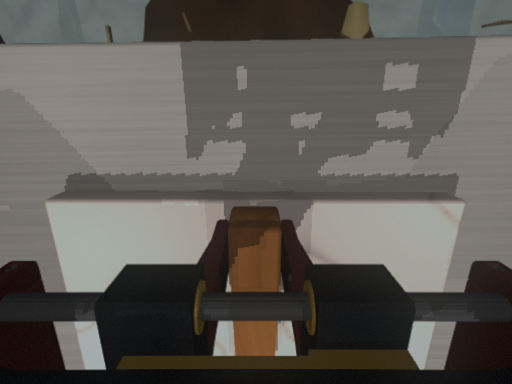

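View pics/s9c.png

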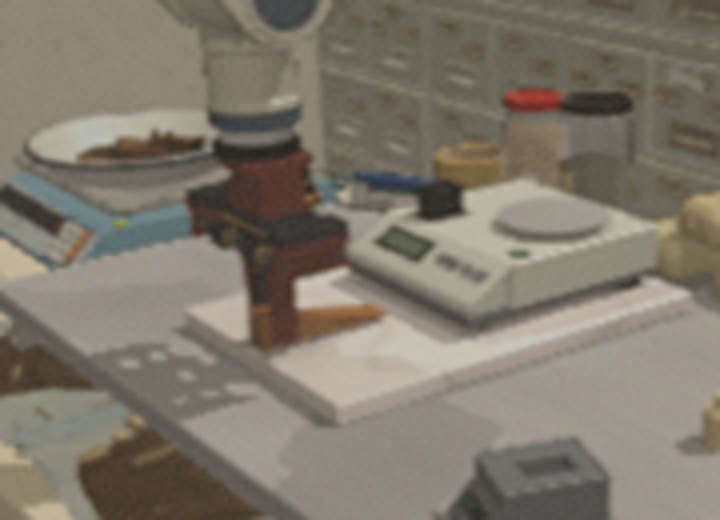

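move_arm:
  increments: [255,0,0,2,0,255,0,0,3.5,0,255,0,0,4.5,0,255,0,0,4.5,0,255,0,0,4.5,0]

```text
t: 18.12
ee_pos: [455.4, 43.6, 110.3]
orientation: [0.025, 3.133, 0.002]
ft_force: [-0.2, -0.6, 0.0]
width: 29.7
```

move_arm:
  increments: [255,0,0,0.5,0,255,0,0,1,0,255,0,0,1,0]

```text
t: 18.5
ee_pos: [455.5, 43.6, 109.8]
orientation: [0.025, 3.132, 0.002]
ft_force: [-1.7, -0.6, 6.5]
width: 30.1
```

move_arm:
  increments: [255,-12,0,-0.3,0,255,-26,0,-0.3,0,255,-40,0,-0.3,0,255,-50,0,-0.3,0,255,-54,0,-0.3,0,255,-54,0,-0.3,0]

```text
t: 19.25
ee_pos: [509.4, 42.7, 110.3]
orientation: [0.025, 3.133, 0.002]
ft_force: [-0.5, 0.1, -1.0]
width: 30.3
```

move_arm:
  increments: [255,-2,0,0.5,0,255,-4,0,0.6,0,255,-6,0,0.6,0,255,-6,0,0.6,0]

```text
t: 19.75
ee_pos: [512.8, 42.6, 109.7]
orientation: [0.025, 3.138, 0.002]
ft_force: [-9.5, 0.7, 9.6]
width: 30.0
```

move_arm:
  increments: [255,-4,0,0,0,255,-4,0,0,0,255,-4,0,0,0]

```text
t: 20.12
ee_pos: [513.2, 42.6, 109.6]
orientation: [-0.025, -3.138, -0.002]
ft_force: [-12.1, 0.7, 11.3]
width: 29.8
```

```bash
cat > lift.py <<'E'
from h import *
import sys
s=get('scene'); save(s,sys.argv[1]); o=ctrl.get_obs(); print(o['t'],o['ee_pos'].round(2),o['ft_force'].round(1))
r=load('s7'); b=load('s9')
def shift(A,B,x0,y0,x1,y1):
    a=A['f'][y0:y1,x0:x1].astype(np.float32).mean(2);b=B['f'][y0:y1,x0:x1].astype(np.float32).mean(2)
    w=np.eye(2,3,dtype=np.float32); cc,w=cv2.findTransformECC(a,b,w,cv2.MOTION_TRANSLATION,(3,200,1e-6),None,3); return w[:,2].round(3),round(cc,4)
for n,bx in (('panel',(225,163,258,190)),('top-back',(262,150,292,168)),('bg charger',(240,215,285,248)),('jars',(252,128,292,150))):
    print(n,shift(b,s,*bx))
# predicted px for 3mm feet: panel point lift
yaw=np.radians(-1);ex=np.array([np.cos(yaw),np.sin(yaw),0]);
P=np.array([[615,20,140.]]); back=np.array([594,41,105])+205*ex
def tip(p,a):
    d=p-back; xx=d@ex; return p+ex*( (np.cos(a)-1)*xx+ np.sin(a)*d[2]) + np.array([0,0,-xx*np.sin(a)])
print('pred 0.017 panel:',proj(s,[tip(P[0],.017)])-proj(s,P),proj(s,P))
E
python3 lift.py s10
```

```text
20.175 [513.19  42.58 109.59] [-12.5   2.5  11. ]
panel (array([0.205, 0.215], dtype=float32), 0.8254)
top-back (array([-0.028, -0.01 ], dtype=float32), 0.9998)
bg charger (array([-0.242,  0.034], dtype=float32), 0.9754)
jars (array([-0.03, -0.01], dtype=float32), 0.999)
pred 0.017 panel: [[ 0.10956095 -0.82377577]] [[238.09371907 178.35368307]]
```

Run:
```python
from h import *
crop(load('s10'),'s10c',150,120,310,220,5)
```

```text
(no output)
```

View pics/s10c.png

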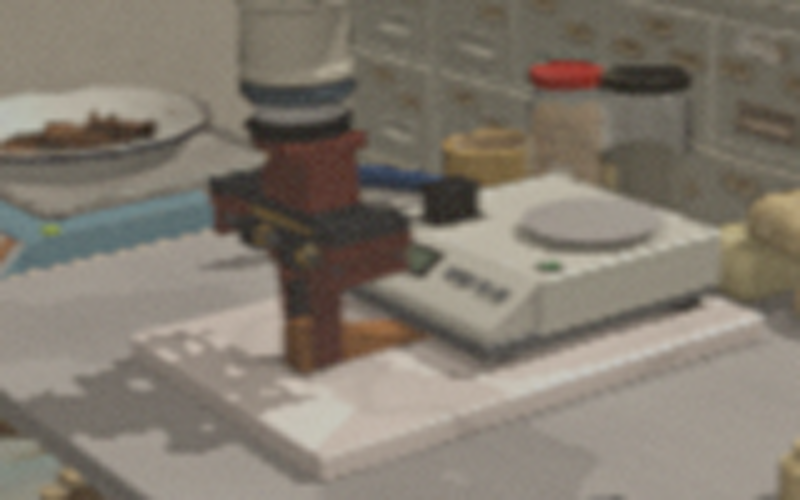

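move_arm:
  increments: [255,-5,0,-0.6,0,255,-6,0,-0.6,0,255,-6,0,-0.6,0]

```text
t: 20.55
ee_pos: [516.0, 42.5, 109.6]
orientation: [-0.024, -3.132, -0.001]
ft_force: [-10.2, -0.3, 3.3]
width: 29.9
```

move_arm:
  increments: [255,-5,0,-0.2,0,255,-7,0,-0.2,0,255,-8,0,-0.2,0,255,-8,0,-0.2,0]

```text
t: 21.05
ee_pos: [519.6, 42.3, 109.3]
orientation: [-0.024, -3.123, -0.001]
ft_force: [-14.3, 0.4, 10.9]
width: 29.8
```

```bash
sed -i "s/for n,bx in .*/for n,bx in (('side',(245,163,295,196)),('top-back',(262,150,292,168)),('keys',(236,170,256,182))):/; s/r=load('s7'); b=load('s9')/b=load('s10')/" lift.py; python3 lift.py s11
```

```text
21.1 [519.64  42.32 109.3 ] [-14.    0.3  11.1]
side (array([ 0.105, -0.126], dtype=float32), 0.9838)
top-back (array([0.179, 0.001], dtype=float32), 0.9939)
keys (array([-0.171, -0.776], dtype=float32), 0.642)
pred 0.017 panel: [[ 0.10956095 -0.82377577]] [[238.09371907 178.35368307]]
```

Run:
```python
from h import *
c=get('wrist'); save(c,'w10'); o=ctrl.get_obs(); print(o['t'],o['ee_pos'].round(2),o['ft_force'].round(1),o['moment'].round(2),o['qpos'].round(4))
M=R.from_rotvec(o['orientation']).as_matrix();print(M.round(4))
a=c['f'][195:265,215:300];b=load('w9')['f'][195:265,215:300]
cv2.imwrite('pics/w10c.png',cv2.resize(np.hstack([b,a])[:,:,::-1],None,fx=4.5,fy=4.5,interpolation=cv2.INTER_CUBIC))
```

```text
21.15 [519.66  42.32 109.31] [-14.3  -0.   10.2] [0.07 2.02 0.01] [ 0.0575  0.4476  1.9207  0.0023  0.7917 -1.4993]
[[-9.997e-01  1.560e-02 -1.850e-02]
 [ 1.560e-02  9.999e-01  6.000e-04]
 [ 1.850e-02  3.000e-04 -9.998e-01]]
```

View pics/w10c.png

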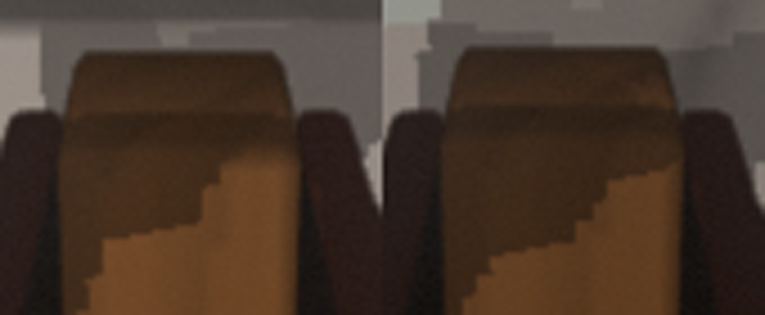

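move_arm:
  increments: [255,-4,0,-0.6,0,255,-7,0,-0.8,0,255,-10,0,-0.8,0,255,-10,0,-0.8,0]

```text
t: 21.65
ee_pos: [526.7, 42.1, 109.3]
orientation: [-0.024, -3.117, -0.0]
ft_force: [-8.6, -0.3, 3.9]
width: 29.8
```

```bash
python3 lift.py s12;  python3 - <<'E'
from h import *
c=get('wrist'); save(c,'w11'); o=ctrl.get_obs(); print(o['t'],o['ee_pos'].round(2),o['ft_force'].round(1),o['moment'].round(2),o['qpos'].round(4))
M=R.from_rotvec(o['orientation']).as_matrix();print(M.round(4))
a=c['f'][195:265,215:300];b=load('w9')['f'][195:265,215:300]
cv2.imwrite('pics/w11c.png',cv2.resize(np.hstack([b,a])[:,:,::-1],None,fx=4.5,fy=4.5,interpolation=cv2.INTER_CUBIC))
r=load('s7')['f'][140:205,215:300];s=load('s12')['f'][140:205,215:300]
cv2.imwrite('pics/s12c.png',cv2.resize(np.hstack([r,s])[:,:,::-1],None,fx=4.5,fy=4.5,interpolation=cv2.INTER_CUBIC))
E
```

```text
21.7 [526.69  42.11 109.32] [-9.   0.4  3.8]
side (array([ 0.221, -0.266], dtype=float32), 0.9424)
top-back (array([ 0.244, -0.002], dtype=float32), 0.9852)
keys (array([-0.08, -0.63], dtype=float32), 0.9607)
pred 0.017 panel: [[ 0.10956095 -0.82377577]] [[238.09371907 178.35368307]]
21.75 [526.7   42.14 109.31] [-8.1  0.4  3.7] [ 0.13  1.06 -0.02] [ 0.0563  0.458   1.9014  0.0024  0.8065 -1.5007]
[[-9.996e-01  1.560e-02 -2.430e-02]
 [ 1.560e-02  9.999e-01  4.000e-04]
 [ 2.430e-02  0.000e+00 -9.997e-01]]
```

View pics/w11c.png

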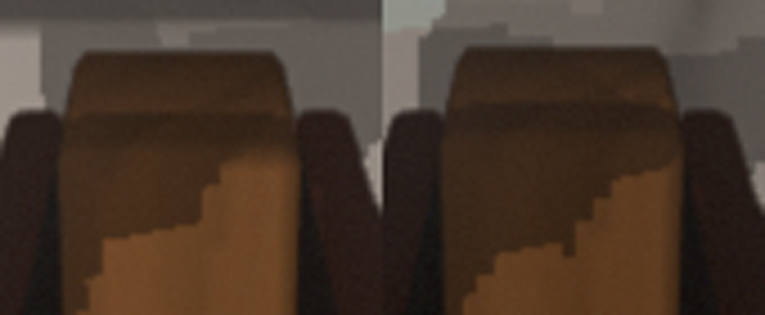

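View pics/s12c.png

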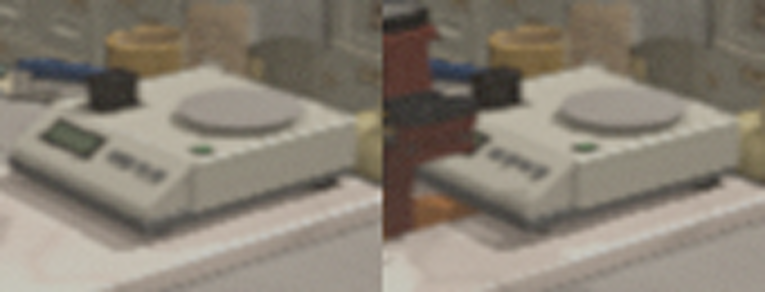

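move_arm:
  increments: [255,-3,0,-0.5,0,255,-5,0,-0.5,0,255,-6.5,0,-0.5,0,255,-6.5,0,-0.5,0]

```text
t: 22.25
ee_pos: [529.5, 42.0, 109.3]
orientation: [-0.024, -3.11, 0.0]
ft_force: [-12.1, 0.4, 8.0]
width: 29.9
```

```bash
cat > lift2.py <<'E'
from h import *
import sys
o=ctrl.get_obs(); print(o['t'],o['ee_pos'].round(2),o['ft_force'].round(1))
b=load('s7'); n=sys.argv[1]; ims=[]
for i in range(4):
    s=get('scene'); ims.append(s['f'].astype(np.float32))
s['f']=np.mean(ims,0).astype(np.uint8); save(s,n)
avg=np.mean(ims,0).mean(2)
def shift(x0,y0,x1,y1):
    a=b['f'].astype(np.float32).mean(2)[y0:y1,x0:x1].copy(); t=avg[y0-6:y1+6,x0-6:x1+6].copy()
    w=np.array([[1,0,6],[0,1,6]],np.float32)
    cc,w=cv2.findTransformECC(a,t,w,cv2.MOTION_TRANSLATION,(3,200,1e-6),None,3); return (w[:,2]-6).round(2),round(cc,4)
yaw=np.radians(-1);ex=np.array([np.cos(yaw),np.sin(yaw),0]);ey=np.array([-ex[1],ex[0],0])
E=np.array([594,41,105.]);back=E+205*ex
def tip(p,a):
    d=p-back; xx=d@ex; return p+ex*((np.cos(a)-1)*xx+np.sin(a)*d[2])+np.array([0,0,-xx*np.sin(a)])
for nm,bx,P in (('keys',(238,172,254,182),E+25*ex-40*ey+[0,0,38]),('corner',(238,174,262,194),E+8*ex-90*ey+[0,0,22]),('frontside',(252,178,268,192),E+20*ex-103*ey+[0,0,30]),('button',(256,170,264,178),E+60*ex-85*ey+[0,0,62]),('ref jar',(270,128,285,145),None),('ref shelf',(300,60,400,120),None)):
    print(nm,shift(*bx), '' if P is None else ('at',proj(s,[P])[0].round(0),'pred3mm',(proj(s,[tip(P,.0171)])-proj(s,[P]))[0].round(2)))
E
python3 lift2.py s13
```

```text
22.25 [529.5   42.   109.26] [-12.1   0.4   8. ]
keys (array([ 0.21, -0.82], dtype=float32), 0.9612) ('at', array([242., 179.]), 'pred3mm', array([ 0.13, -0.82]))
corner (array([ 0.37, -0.75], dtype=float32), 0.9742) ('at', array([246., 188.]), 'pred3mm', array([ 0.07, -0.9 ]))
frontside (array([ 0.42, -0.61], dtype=float32), 0.9861) ('at', array([251., 186.]), 'pred3mm', array([ 0.11, -0.86]))
button (array([ 0.03, -0.32], dtype=float32), 0.8687) ('at', array([257., 174.]), 'pred3mm', array([ 0.23, -0.71]))
ref jar (array([0.07, 0.  ], dtype=float32), 0.999) 
ref shelf (array([-0.01, -0.01], dtype=float32), 0.9949)
```

move_arm:
  increments: [255,-3,0,-0.5,0,255,-5,0,-0.5,0,255,-5,0,-0.5,0]

```text
t: 22.82
ee_pos: [530.9, 41.9, 109.2]
orientation: [-0.024, -3.103, 0.0]
ft_force: [-11.8, 0.1, 8.2]
width: 29.8
```

```bash
python3 lift2.py s14
python3 - <<'E'
from h import *
c=get('wrist'); save(c,'w12'); crop(load('s14'),'s14c',170,110,310,215,5)
a=c['f'][195:265,215:300];b=load('w9')['f'][195:265,215:300]
cv2.imwrite('pics/w12c.png',cv2.resize(np.hstack([b,a])[:,:,::-1],None,fx=4.5,fy=4.5,interpolation=cv2.INTER_CUBIC))
t=get('top'); save(t,'t14'); crop(t,'t14c',165,110,275,260,4)
E
```

```text
22.825 [530.93  41.94 109.21] [-11.8   0.1   8.2]
keys (array([ 0.2 , -0.83], dtype=float32), 0.96) ('at', array([242., 179.]), 'pred3mm', array([ 0.13, -0.82]))
corner (array([ 0.37, -0.74], dtype=float32), 0.9727) ('at', array([246., 188.]), 'pred3mm', array([ 0.07, -0.9 ]))
frontside (array([ 0.41, -0.62], dtype=float32), 0.9855) ('at', array([251., 186.]), 'pred3mm', array([ 0.11, -0.86]))
button (array([ 0.18, -0.37], dtype=float32), 0.8658) ('at', array([257., 174.]), 'pred3mm', array([ 0.23, -0.71]))
ref jar (array([0.07, 0.01], dtype=float32), 0.9991) 
ref shelf (array([-0.01, -0.02], dtype=float32), 0.995)
```

View pics/s14c.png

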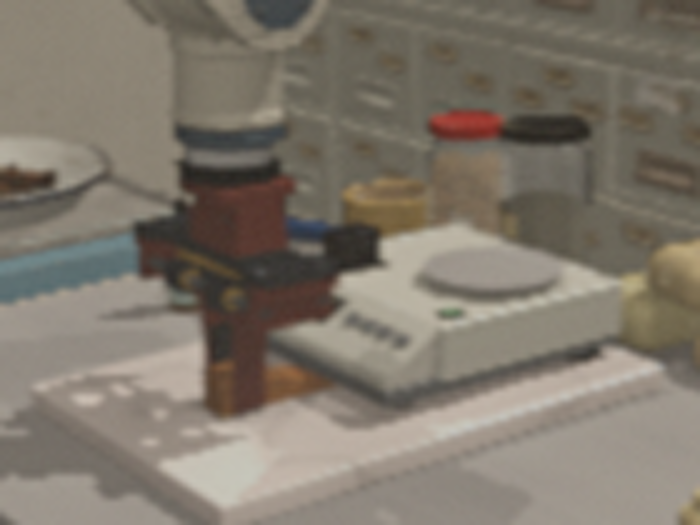

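View pics/w12c.png

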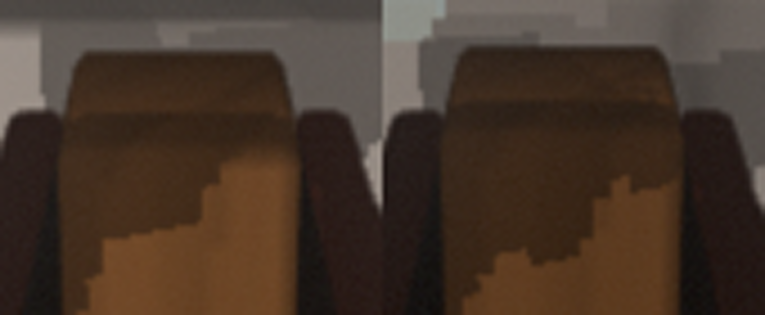

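View pics/t14c.png

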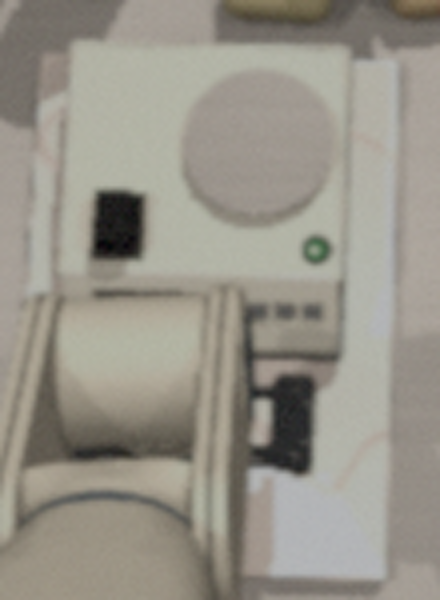

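```bash
python3 lift2.py s15
python3 - <<'E'
from h import *
o=ctrl.get_obs();print(o['t'],o['ee_pos'].round(2),o['ft_force'].round(1),o['width'],np.abs(o['qvel']).max())
E
```

```text
23.125 [530.94  41.95 109.21] [-11.1   0.7   8. ]
keys (array([ 0.2 , -0.83], dtype=float32), 0.9597) ('at', array([242., 179.]), 'pred3mm', array([ 0.13, -0.82]))
corner (array([ 0.35, -0.74], dtype=float32), 0.9729) ('at', array([246., 188.]), 'pred3mm', array([ 0.07, -0.9 ]))
frontside (array([ 0.43, -0.61], dtype=float32), 0.986) ('at', array([251., 186.]), 'pred3mm', array([ 0.11, -0.86]))
button (array([ 0.19, -0.38], dtype=float32), 0.8616) ('at', array([257., 174.]), 'pred3mm', array([ 0.23, -0.71]))
ref jar (array([0.07, 0.  ], dtype=float32), 0.9991) 
ref shelf (array([-0.02, -0.02], dtype=float32), 0.9948) 
23.325 [530.97  41.94 109.23] [-11.7   0.1   7.6] 29.534208197769463 0.0017931948576295586
```

Nothing has moved between the last two readings, and the wedge is still held, so I'm handing in.

```bash
python3 -c "
from workcell import ctrl
print(ctrl.close_job())"
```

```text
the job is handed in; nothing more can be done
None
```

I plugged the battery into the well and slid the wedge under the middle of the balance's front edge. I handed the job in at about 23 s with the wedge still gripped and pushed in.

- **Battery:** The cap stopped hard in the well. Pressing on the cap's top with closed fingers at 14 N and then 28 N gave 197.3 mm and 197.1 mm, against 197 mm expected for fully home. The grip height when it seated read about 1 mm high, which is why I did that press.
- **Lift:** I estimate about 3.0 mm under the front feet from the wedge's travel. Image shifts disagreed: 3.0 mm at the keys, 2.5 mm at the front corner, 2.1 mm at the front side, and about 1.5 mm at the button, a poor match. The last 1.4 mm of push did not show in the images.
- **Wedge:** It slid back about 1 mm in the grip. The gripper tilted about 2.5° during the push. From the wrist camera, the wedge seems to have stayed flat and turned in the pads.
- **At hand-in:** The arm was still, pushing with about 12 N, jaws at 29.5 mm. The images showed nothing but the wedge touching the balance. I never approached the bottle or the brass weights.

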